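Put a microfilm carton away in a steel chest with a folding lid stay

TASK

Put the yellow film carton away in the green steel chest. Raise the chest's lid until its folding stay locks straight and carries the lid by itself; with the lid propped like that, stand the carton upright in the empty end of the chest, in line with the filed cartons; then break the stay's knee and bring the lid down fully shut without ever letting it drop. Leave the mug, the hand stamp and the hole punch where they stand.

Things in the scene. Friction and masses are not known exactly. Their poses are not given: they have to be found in the camera images.
- chest: Green sheet-steel chest, fixed: 180 mm front to back (x), 260 mm long (y), rim 115 mm high, walls 4 mm. Origin: centre of its underside. Its front, with the lid's handle, faces its own -x; the lid hinges at its back (+x) along y; the folding stay is outside its -y end. Four cartons are filed from its +y end to y = 3 mm (tops 104 mm high); a partition at x = 37 mm holds record cards behind it.
- chest_gap (a point): Middle of the empty end of the carton row, on the chest's inner floor 4 mm above the table; axes as the chest's. Empty space 121 mm front to back (x) by 129 mm (y). A carton stands here with its 100 mm width along x and its 29 mm thickness along y.
- lid_hinge (a point): Middle of the lid's hinge line at the chest's back rim, 115 mm above the table; axes as the chest's, the hinge line is y.
- lid_handle (a point): Middle of the lid's bow handle: round steel bar 10 mm thick, 100 mm clear along y, 30 mm finger room around. It stands off the lid's front edge: 208 mm in front of the hinge line and 34 mm above it when shut, turning with the lid (axes too). It can be pinched from straight above, fingers closing front to back, at every lid angle; the bar turns between the fingers.
- lid (a joint): Lid angle, rad: 0 shut, grows as the front edge rises. The taut stay stops it somewhere from 1.34 to 1.46 (the stay's foot is clamped in a slot: it differs from chest to chest); the handle then rises no further. Lid 0.45 to 0.65 kg; its stiff hinge (0.2 N m) holds it up unlocked only above about 1.2 rad, lower it falls shut.
- stay_knob (a point): Centre of the black knob on the stay's knee: 14 mm thick, 28 mm long along y, centre 36 mm outside the -y end wall (links up to 14 mm). When locked it is about 25 mm above the rim and 60 mm in front of the hinge line, near the raised lid: reach it leaning 30 degrees to the chest's front. Pulled to the front and 28 degrees upward (about 2 to 3 N) it breaks; 35 mm of pull suffices.
- stay_knee (a joint): Knee of the stay (two 81 mm links; foot 45 mm below the rim, 94 to 106 mm in front of the hinge line), rad: 0 folded, lid shut; 2.67 dead straight; 2.87 locked on its stop past straight. A light spring pulls it to locked: raise the lid until taut, then ease it down a few mm and the knee passes centre. It folds to the chest's front; bent a little, it springs back.
- carton_center (a point): Centre of the loose yellow film carton, a stiff box 100 mm wide (own x), 29 mm thick (own y), 100 mm high (own z), 0.13 to 0.25 kg, standing on the table before the chest. Grasp it across its thickness from above.
- mug: Blue mug, bystander, 80 mm wide, 92 mm high; origin under its centre.
- punch: Hole punch, bystander, 85 by 115 by 55 mm high; origin under its centre.
- stamp: Wooden hand stamp, bystander, 38 mm wide, 84 mm high; origin under its centre.
There are look-alikes about, which are no part of the job. There is more than one size of the part that bears carton_center; the job needs the smallest.

How it is judged:
On the way, in this order (a step that is already met when the one before it is completed fails the run):
1. the lid is up, its stay locked past straight, and the robot has let go of chest, lid and stay (value of joint stay_knee above 2.76 rad and value of joint lid above 1.2 rad and contact force between each of the fingers, the arm and chest below 0.5 N), for 0.4 s.
2. the carton stands upright in the empty end of the chest, let go, with the lid still propped on the locked stay (x of carton_center in the frame of chest_gap between -0.02 and 0.02 m and y of carton_center in the frame of chest_gap between -0.055 and 0.055 m and z of carton_center in the frame of chest_gap between 0.043 and 0.057 m and angle between carton_center's own z axis and vertical below 0.12 rad and angle between the x axis of carton_center and the x axis of chest_gap, either way round below 0.25 rad and value of joint stay_knee above 2.76 rad and value of joint lid above 1.2 rad and contact force between the fingers and anything else below 0.3 N), for 0.3 s.
3. the stay's knee is broken (folded well short of straight) with the carton still in place (value of joint stay_knee below 2.2 rad and x of carton_center in the frame of chest_gap between -0.02 and 0.02 m and y of carton_center in the frame of chest_gap between -0.055 and 0.055 m and z of carton_center in the frame of chest_gap between 0.043 and 0.057 m and angle between carton_center's own z axis and vertical below 0.12 rad and angle between the x axis of carton_center and the x axis of chest_gap, either way round below 0.25 rad), for 0.1 s.
At the end, for the whole second after the job is handed in: The lid is shut (within 0.035 rad, 7 mm at the handle) and at rest; the carton stands upright in the empty end of the chest, within 20 mm front to back and 55 mm along the row of its middle and within 0.25 rad of the filed cartons' direction; the robot is off the chest (value of joint lid below 0.035 rad and velocity of joint lid below 0.05 rad/s and x of carton_center in the frame of chest_gap between -0.02 and 0.02 m and y of carton_center in the frame of chest_gap between -0.055 and 0.055 m and z of carton_center in the frame of chest_gap between 0.043 and 0.057 m and angle between carton_center's own z axis and vertical below 0.12 rad and angle between the x axis of carton_center and the x axis of chest_gap, either way round below 0.25 rad and contact force between each of the fingers, the arm and chest below 0.5 N); the robot touches nothing.
It fails at once if the lid drops (falls faster than 2.5 rad/s) (velocity of joint lid below -2.5 rad/s).
It fails at once if the mug is shifted by more than 30 mm or knocked over (distance of mug from where it was at the start of the episode above 0.03 m or angle between mug's own z axis and vertical above 0.4 rad).
It fails at once if the hand stamp is shifted by more than 30 mm or knocked over (distance of stamp from where it was at the start of the episode above 0.03 m or angle between stamp's own z axis and vertical above 0.4 rad).
It fails at once if the hole punch is shifted by more than 30 mm or knocked over (distance of punch from where it was at the start of the episode above 0.03 m or angle between punch's own z axis and vertical above 0.4 rad).
It also fails if it takes over 72 s, if anything falls off the work surface, if the arm or the gripper's body presses on something with over 40 N, if the wrist force passes 120 N, or if a joint passes its speed limit or range.

ROBOT

A 7-joint arm with a two-finger parallel gripper is mounted at the origin on the work surface. World frame = base frame: x ahead of the robot, y to its left, z up, the work surface at z = 0. Lengths are in m, angles in rad, forces in N, time in s.
With the tool pointing down it reaches from about 0.35 to 0.9 m from the base axis. Payload 7.2 kg.
Tool frame: the origin (TCP) lies at the very end of the fingers, on their centre line; the grasp point (between the pads) lies 19 mm behind it (r.tcp_to_grasp is the distance from the TCP to the grasp point, in m); z points along the fingers, y is the line along which they close (so a half turn about z gives the same grasp; the last joint's range is limited). The gripper opens to 85 mm and grips with 20 to 120 N. Pads are 22 mm wide; open, the fingers measure 114 mm over their backs; the gripper's body (76 mm by 85 mm) begins 54 mm behind the grasp point. The pads swing forward as they close: fully open they stand 13 mm farther back than shut.
Start: joints at [1.182, 0.411, -0.013, 1.596, 0.006, 1.134, -0.082], TCP at [0.197, -0.593, 0.231] pointing down, gripper open.
Joint ranges: [-2.95, 2.95], [-0.29, 1.99], [-1.47, 1.44], [0.14, 2.54], [-1.03, 4.17], [0.13, 1.85], [-2.86, 2.86]. Speed limits (rad/s): [2.39, 2.39, 3.01, 3.01, 3.14, 3.14, 3.14].

INTERFACE

Orientations are given as a 3x3 rotation matrix whose columns are the frame's x, y, z axes.
In Python, from bench import r, vision, workorder gives the robot as it stands.
- The arm moves only by the tool move_arm, never from a script. Its argument "targets" is text: rows parted by semicolons, each of 7 numbers parted by spaces: the gripper command: -1 is shut, 1 is fully open, values between are in proportion, then the shift along the tool's x, y, z in mm, then the turn, a rotation vector about the tool's x, y, z in rad. A call has 1 to 20 rows; each row shifts and turns the commanded pose from where the row before left it, along the tool's axes as they then stand; what a row does not reach is not made up. A row lasts 1/12 s, in which the tool goes at most 41.7 mm and 7.16 degrees, less where a joint would pass 70% of its speed; a pose out of reach is approached as far as the arm can. A call is refused whole if a number of a shift passes 41.7 or a number of a turn 0.125, either way. A call with a gripper value outside its range is refused whole. The fingers move at their own pace and stop on an object; the grip force is fixed at half the most. Time passes only in rows, so rows that do not move let the fingers close. It gives the time, the measured TCP pose, the force, the opening and the grip force at its end, in the units of the state.
- r.read_state(): the state, without advancing time (a new reading comes with each control period).
- vision.camera(name): name is "scene" or "top"; returns the picture (384x512x3 uint8, red, green, blue); there is no depth.
- vision.calibration(name): a dict with "mtx" (3x3 intrinsics, pixels), "extrinsics" (4x4, takes a point from camera to world coordinates). Camera axes: x right, y down, z forward; pixel columns grow to the right and rows downward; lengths in m; the calibration is good to about 2 mm. A picture is of the moment at which its call begins. calibration takes no time and is no camera call.
- workorder.close_job(): hands the job in; it is judged then, once.
The state is a dict: "t": time; "q": joint angles; "joint_vel": joint speeds; "joint_torque": joint torques, N m; "ee_pos": TCP position; "orientation": TCP orientation; "ft_force": force on the tool from outside, world axes, zero at the start; "torque": the same for the moment, N m; "width": finger opening in m; "gripper_force": force on a finger pad.
Only numpy, scipy, OpenCV 4.12 (cv2) and the standard library are available. Lean on these libraries where they do the work, as an engineer would, in place of code of your own. Each camera call takes 0.05 s, during which the arm holds its last target. There are 200 camera calls.

## Working session

There is one attempt and no reset: what is moved stays moved. The work goes in short steps, Python scripts to look and compute and a tool call to move; the robot and the scene stay as the last step left them, time stands still between calls to the robot, and variables do not carry over. Pictures are saved under pics/ and viewed, at most 13 in all, crops included, and the job is handed in when it is done.

Besides the shell and the picture viewer there is one more tool, called after "Call:" as name(argument=value, ...) on one line, values as JSON. move_arm: Moves the arm, as the interface text tells. Its arguments: {"type":"object","properties":{"targets":{"type":"string"}},"required":["targets"]}

```bash
ls; mkdir -p pics; python3 - <<'E'
from bench import r,vision
import cv2,numpy as np
np.set_printoptions(precision=4,suppress=True)
for n in("scene","top"):
    im=vision.camera(n); cv2.imwrite(f"pics/{n}0.png",im[:,:,::-1]); c=vision.calibration(n); print(n,c["mtx"],c["extrinsics"])
s=r.read_state(); print(s)
E
```

```text
pics
scene [[372.056    0.     249.3781]
 [  0.     372.056  196.4498]
 [  0.       0.       1.    ]] [[-0.1578  0.6719 -0.7237  1.2775]
 [ 0.9875  0.1054 -0.1174  0.1101]
 [-0.0026 -0.7331 -0.6801  0.8005]
 [ 0.      0.      0.      1.    ]]
top [[390.814    0.     252.4037]
 [  0.     390.814  195.7084]
 [  0.       0.       1.    ]] [[-0.108  -0.9699  0.2182  0.3366]
 [-0.9941  0.1042 -0.0292 -0.0092]
 [ 0.0056 -0.2201 -0.9755  1.1405]
 [ 0.      0.      0.      1.    ]]
{'t': 0.1, 'q': array([ 1.1818,  0.4118, -0.0127,  1.597 ,  0.0056,  1.1343, -0.0822]), 'joint_vel': array([-0.0009, -0.0023, -0.0008, -0.0024, -0.0002,  0.0018,  0.0011]), 'joint_torque': array([  0.0026, -60.1832,   0.6842, -30.0092,   0.014 ,   0.0063,
         0.    ]), 'ee_pos': array([ 0.1969, -0.5927,  0.2305]), 'orientation': array([[ 0.949 ,  0.3153, -0.0006],
       [ 0.3153, -0.949 ,  0.0013],
       [-0.0001, -0.0014, -1.    ]]), 'ft_force': array([-0.1336,  0.6364,  0.6991]), 'torque': array([-0.0144,  0.0002,  0.0397]), 'gripper_force': 0.0, 'width': 0.08523855395721157}
```

View pics/scene0.png

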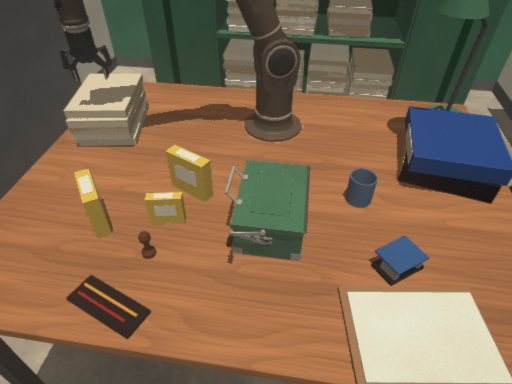

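View pics/top0.png

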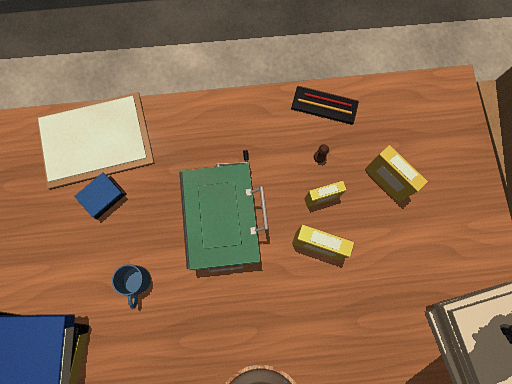

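Three yellow cartons in top view: A (326,194), B (325,243), C (396,172). A looks the smallest; in the scene view it is the one at (166,208). The chest is at (220,217) with its handle at (264,210) and the knob at (246,155). I'll measure them and check with one enlarged crop.

```bash
cat > h.py <<'E'
import cv2,numpy as np
from bench import r,vision
np.set_printoptions(precision=4,suppress=True)
def ray(n,uv):
    c=vision.calibration(n);E=c["extrinsics"];d=E[:3,:3]@np.linalg.inv(c["mtx"])@np.array([uv[0],uv[1],1.]);return E[:3,3],d
def onz(n,uv,z):
    o,d=ray(n,uv);return o+d*(z-o[2])/d[2]
def two(a,b):
    (o,d),(p,e)=ray("top",a),ray("scene",b)
    st=np.linalg.lstsq(np.c_[d,-e],p-o,rcond=None)[0];x,y=o+d*st[0],p+e*st[1];return (x+y)/2,np.linalg.norm(x-y)
def proj(n,P):
    c=vision.calibration(n);q=c["mtx"]@(np.linalg.inv(c["extrinsics"])@np.r_[P,1])[:3];return q[:2]/q[2]
E
python3 - <<'E'
from h import *
im=cv2.imread("pics/top0.png");hsv=cv2.cvtColor(im,cv2.COLOR_BGR2HSV)
m=cv2.inRange(hsv,(22,120,60),(34,255,255))
top=cv2.inRange(hsv,(22,60,185),(34,255,255))|cv2.inRange(hsv,(0,0,190),(180,90,255))
for nm,(u0,v0,u1,v1) in dict(A=(300,175,352,215),B=(288,220,360,270),C=(360,140,432,208)).items():
    k=np.zeros_like(m);k[v0:v1,u0:u1]=top[v0:v1,u0:u1]
    k=cv2.morphologyEx(k,cv2.MORPH_CLOSE,np.ones((3,3)))
    c=max(cv2.findContours(k,0,1)[0],key=cv2.contourArea)
    b=cv2.boxPoints(cv2.minAreaRect(c));w=np.array([onz("top",p,.1)[:2] for p in b])
    print(nm,b.round(1).tolist(),w.mean(0),[np.linalg.norm(w[i]-w[i-1]).round(4) for i in(1,2)],w.tolist())
g=cv2.inRange(hsv,(65,60,50),(95,255,255));g[:150]=0;g[290:]=0
# lid top brighter
k=cv2.inRange(hsv,(65,60,85),(95,255,255));k[:150]=0;k[290:]=0
for q in(g,k):
    q=cv2.morphologyEx(q,cv2.MORPH_OPEN,np.ones((5,5)))
    c=max(cv2.findContours(q,0,1)[0],key=cv2.contourArea);b=cv2.boxPoints(cv2.minAreaRect(c))
    print(b.round(1).tolist(),[onz("top",p,.127)[:2].round(4).tolist() for p in b])
a=cv2.resize(im[130:290,170:440],None,fx=2.9,fy=2.9,interpolation=cv2.INTER_CUBIC)
s=cv2.imread("pics/scene0.png");s=cv2.resize(s[140:270,70:320],(a.shape[1],int(130*a.shape[1]/250)),interpolation=cv2.INTER_CUBIC)
o=np.vstack([a,s]);f=600/o.shape[0];cv2.imwrite("pics/crop1.png",cv2.resize(o,None,fx=f,fy=f));print(o.shape,f)
E
```

```text
A [[309.20001220703125, 190.3000030517578], [342.79998779296875, 179.89999389648438], [345.70001220703125, 189.3000030517578], [312.1000061035156, 199.6999969482422]] [ 0.5641 -0.2468] [np.float64(0.0984), np.float64(0.0275)] [[0.5680345458168647, -0.19661911117380804], [0.5872229991466952, -0.29311540635254035], [0.5599522831621364, -0.2967864418968085], [0.5410434197794256, -0.2007861948816773]]
B [[297.1000061035156, 238.3000030517578], [302.0, 224.10000610351562], [354.1000061035156, 242.0], [349.29998779296875, 256.1000061035156]] [ 0.4283 -0.2209] [np.float64(0.0405), np.float64(0.1456)] [[0.4410876854247683, -0.14635983715428935], [0.47737133998268066, -0.16434701621269707], [0.41501230142802714, -0.29593944572401837], [0.3795600838986243, -0.2770700658671866]]
C [[379.20001220703125, 153.8000030517578], [388.70001220703125, 144.0], [427.1000061035156, 180.8000030517578], [417.70001220703125, 190.6999969482422]] [ 0.6057 -0.4656] [np.float64(0.041), np.float64(0.1455)] [[0.6511491709349839, -0.4067284340466155], [0.6770703426091209, -0.4384335004180708], [0.5597180807814743, -0.5244337363363479], [0.5350236164511288, -0.4928864360381192]]
[[182.0, 197.0], [251.0, 188.6999969482422], [259.79998779296875, 261.5], [190.6999969482422, 269.79998779296875]] [[0.58, 0.1466], [0.5829, -0.038], [0.3895, -0.0396], [0.3877, 0.1376]]
[[182.1999969482422, 196.89999389648438], [251.39999389648438, 188.89999389648438], [259.70001220703125, 261.0], [190.5, 269.0]] [[0.5801, 0.146], [0.5821, -0.0388], [0.3909, -0.0396], [0.3899, 0.1379]]
(871, 783, 3) 0.6888633754305397
```

View pics/crop1.png

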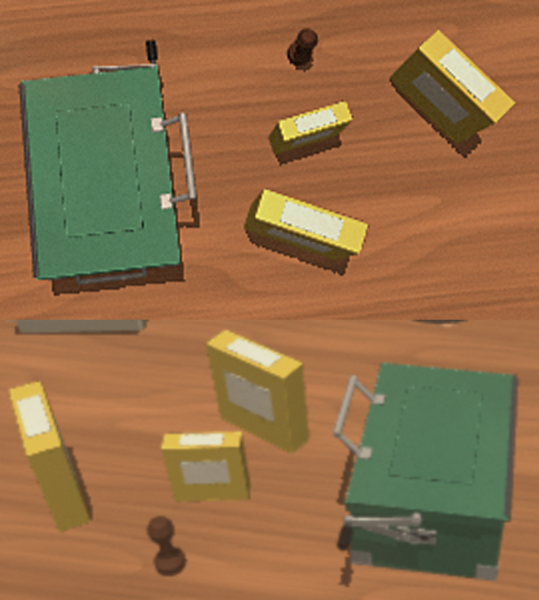

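A (crop (315,120), 98 x 28 mm top) is clearly the smallest of the three; B and C have 145 x 40 mm tops. So A is the carton. The green mask cut the lid short, so I'll redo the chest corners and the handle.

```bash
python3 - <<'E'
from h import *
im=cv2.imread("pics/top0.png");hsv=cv2.cvtColor(im,cv2.COLOR_BGR2HSV)
print([hsv[v,215].tolist() for v in(160,165,170,178,186,188,195)])
m=cv2.inRange(hsv,(60,60,70),(95,255,255));k=np.zeros_like(m);k[150:290,170:275]=m[150:290,170:275]
k=cv2.morphologyEx(k,cv2.MORPH_CLOSE,np.ones((5,5)));k=cv2.morphologyEx(k,cv2.MORPH_OPEN,np.ones((7,7)))
c=cv2.convexHull(max(cv2.findContours(k,0,1)[0],key=cv2.contourArea))
e=cv2.approxPolyDP(c,6,True)[:,0]
print(e.tolist(),[onz("top",p,.125)[:2].round(4).tolist() for p in e])
g=cv2.inRange(hsv,(0,0,120),(180,60,255));k=np.zeros_like(g);k[180:245,244:272]=g[180:245,244:272]
P=np.argwhere(k)[:,::-1];print(len(P));
P=P[P[:,0]>259];f=cv2.fitLine(P.astype(np.float32),cv2.DIST_HUBER,0,.01,.01).ravel();print(f,P[:,1].min(),P[:,1].max())
for v in(P[:,1].min(),P[:,1].max()):
    u=f[2]+(v-f[3])*f[0]/f[1];print(u,v,onz("top",(u,v),.149))
E
```

```text
[[12, 158, 158], [12, 166, 171], [63, 81, 123], [63, 81, 126], [60, 78, 125], [65, 85, 120], [64, 80, 124]]
[[248, 164], [259, 261], [189, 268], [183, 171]] [[0.6528, -0.0372], [0.3912, -0.0379], [0.3929, 0.1419], [0.6518, 0.1393]]
241
[  0.1092   0.994  263.4572 208.0204] 187 229
261.14785699698 187 [ 0.5792 -0.0641  0.149 ]
265.7619671452811 229 [ 0.4682 -0.0634  0.149 ]
```

Call:
move_arm(targets="-0.5 0 0 0 0 0 0.107; -0.5 0 0 0 0 0 0.107; -0.5 0 0 0 0 0 0.107; -0.5 20.3 -33 0 0 0 0; -0.5 20.3 -33 0 0 0 0; -0.5 20.3 -33 0 0 0 0; -0.5 20.3 -33 0 0 0 0; -0.5 20.3 -33 0 0 0 0; -0.5 20.3 -33 0 0 0 0; -0.5 20.3 -33 0 0 0 0; -0.5 20.3 -33 0 0 0 0; -0.5 20.3 -33 0 0 0 0; -0.5 20.3 -33 0 0 0 0; -0.5 20.3 -33 0 0 0 0; -0.5 20.3 -33 0 0 0 0; -0.5 20.3 -33 0 0 0 0; -0.5 20.3 -33 0 0 0 0; -0.5 20.3 -33 0 0 0 0; -0.5 20.3 -33 0 0 0 0")

```text
t: 1.68
ee_pos: [0.5224, -0.0635, 0.2311]
orientation: [[1.0, -0.0, -0.0], [-0.0, -1.0, -0.0], [-0.0, 0.0, -1.0]]
ft_force: [0.8, -0.4, -0.0]
width: 0.0216
gripper_force: 0.0
```

Call:
move_arm(targets="-0.5 0 0 20 0 0 0; -0.5 0 0 20 0 0 0; -0.5 0 0 15 0 0 0; -0.5 0 0 15 0 0 0; -0.5 0 0 10 0 0 0; -0.5 0 0 10 0 0 0; -0.5 0 0 7 0 0 0; -0.5 0 0 0 0 0 0; -1 0 0 0 0 0 0; -1 0 0 0 0 0 0; -1 0 0 0 0 0 0; -1 0 0 0 0 0 0")

```text
t: 2.68
ee_pos: [0.5219, -0.0637, 0.1346]
orientation: [[1.0, 0.001, -0.0], [0.001, -1.0, 0.001], [-0.0, -0.001, -1.0]]
ft_force: [-1.1, 5.6, -3.9]
width: 0.0077
gripper_force: 58.4
```

```bash
python3 -c "
import numpy as np
R=210.8
t=np.r_[0,.03,.07*np.arange(1,18),1.21]+.162
y=-R*np.cos(t);z=R*np.sin(t)
print('; '.join(f'-1 0 {-a:.1f} {-b:.1f} 0 0 0' for a,b in zip(np.diff(y),np.diff(z))))
t=np.arange(1.21,1.53,.025)+.162;y=-R*np.cos(t);z=R*np.sin(t)
print('; '.join(f'-1 0 {-a:.1f} {-b:.1f} 0 0 0' for a,b in zip(np.diff(y),np.diff(z))))
"
```

```text
-1 0 -1.1 -6.2 0 0 0; -1 0 -1.8 -8.2 0 0 0; -1 0 -3.9 -14.2 0 0 0; -1 0 -4.9 -13.9 0 0 0; -1 0 -5.8 -13.5 0 0 0; -1 0 -6.8 -13.1 0 0 0; -1 0 -7.7 -12.6 0 0 0; -1 0 -8.5 -12.0 0 0 0; -1 0 -9.4 -11.4 0 0 0; -1 0 -10.1 -10.7 0 0 0; -1 0 -10.9 -10.0 0 0 0; -1 0 -11.5 -9.2 0 0 0; -1 0 -12.1 -8.4 0 0 0; -1 0 -12.7 -7.5 0 0 0; -1 0 -13.2 -6.6 0 0 0; -1 0 -13.6 -5.7 0 0 0; -1 0 -14.0 -4.7 0 0 0; -1 0 -14.3 -3.7 0 0 0; -1 0 -4.1 -0.9 0 0 0
-1 0 -5.2 -1.0 0 0 0; -1 0 -5.2 -0.8 0 0 0; -1 0 -5.2 -0.7 0 0 0; -1 0 -5.2 -0.6 0 0 0; -1 0 -5.3 -0.5 0 0 0; -1 0 -5.3 -0.3 0 0 0; -1 0 -5.3 -0.2 0 0 0; -1 0 -5.3 -0.1 0 0 0; -1 0 -5.3 0.1 0 0 0; -1 0 -5.3 0.2 0 0 0; -1 0 -5.3 0.3 0 0 0; -1 0 -5.2 0.5 0 0 0
```

Raise in two calls, checking the force halfway.

Call:
move_arm(targets="-1 0 -1.1 -6.2 0 0 0; -1 0 -1.8 -8.2 0 0 0; -1 0 -3.9 -14.2 0 0 0; -1 0 -4.9 -13.9 0 0 0; -1 0 -5.8 -13.5 0 0 0; -1 0 -6.8 -13.1 0 0 0; -1 0 -7.7 -12.6 0 0 0; -1 0 -8.5 -12.0 0 0 0; -1 0 0 0 0 0 0")

```text
t: 3.43
ee_pos: [0.5216, -0.0233, 0.2303]
orientation: [[1.0, 0.002, 0.001], [0.002, -1.0, -0.0], [0.001, 0.0, -1.0]]
ft_force: [-2.8, 1.2, -1.3]
width: 0.0076
gripper_force: 58.8
```

Call:
move_arm(targets="-1 0 -9.4 -11.4 0 0 0; -1 0 -10.1 -10.7 0 0 0; -1 0 -10.9 -10.0 0 0 0; -1 0 -11.5 -9.2 0 0 0; -1 0 -12.1 -8.4 0 0 0; -1 0 -12.7 -7.5 0 0 0; -1 0 -13.2 -6.6 0 0 0; -1 0 -13.6 -5.7 0 0 0; -1 0 -14.0 -4.7 0 0 0; -1 0 -14.3 -3.7 0 0 0; -1 0 -4.1 -0.9 0 0 0; -1 0 0 0 0 0 0")

```text
t: 4.43
ee_pos: [0.522, 0.1037, 0.3104]
orientation: [[1.0, 0.002, 0.004], [0.002, -1.0, 0.001], [0.004, -0.001, -1.0]]
ft_force: [-5.7, -1.7, 12.5]
width: 0.0076
gripper_force: 62.6
```

Call:
move_arm(targets="-1 0 -5.2 -1 0 0 0; -1 0 -5.2 -0.8 0 0 0; -1 0 -5.2 -0.7 0 0 0; -1 0 0 0 0 0 0")

```text
t: 4.77
ee_pos: [0.5219, 0.1187, 0.3128]
orientation: [[1.0, 0.002, 0.003], [0.002, -1.0, 0.0], [0.003, -0.0, -1.0]]
ft_force: [-7.2, -1.8, 12.8]
width: 0.0074
gripper_force: 62.6
```

Call:
move_arm(targets="-1 0 -5.2 -2 0 0 0; -1 0 -5.2 -1 0 0 0; -1 0 0 0 0 0 0")

```text
t: 5.02
ee_pos: [0.5224, 0.1294, 0.3143]
orientation: [[1.0, 0.001, 0.003], [0.001, -1.0, 0.002], [0.003, -0.002, -1.0]]
ft_force: [-3.0, 0.7, 9.2]
width: 0.0075
gripper_force: 61.4
```

Call:
move_arm(targets="-1 0 -4 -0.3 0 0 0; -1 0 -3 -0.2 0 0 0; -1 0 0 0 0 0 0")

```text
t: 5.27
ee_pos: [0.5224, 0.1362, 0.3147]
orientation: [[1.0, 0.001, 0.003], [0.001, -1.0, 0.002], [0.003, -0.002, -1.0]]
ft_force: [-2.7, 1.3, 7.2]
width: 0.0074
gripper_force: 61.4
```

Call:
move_arm(targets="-1 0 -3 0 0 0 0; -1 0 -2 0 0 0 0; -1 0 0 0 0 0 0")

```text
t: 5.52
ee_pos: [0.5224, 0.1394, 0.3147]
orientation: [[1.0, -0.001, 0.002], [-0.001, -1.0, -0.001], [0.002, 0.001, -1.0]]
ft_force: [-4.8, -3.8, 10.6]
width: 0.0073
gripper_force: 61.6
```

Call:
move_arm(targets="-1 0 -3 0 0 0 0; -1 0 0 0 0 0 0")

```text
t: 5.68
ee_pos: [0.5224, 0.1408, 0.3147]
orientation: [[1.0, -0.002, 0.002], [-0.002, -1.0, -0.003], [0.002, 0.003, -1.0]]
ft_force: [-5.1, -9.1, 12.6]
width: 0.0074
gripper_force: 61.8
```

Call:
move_arm(targets="-1 0 -2 0 0 0 0; -1 0 0 0 0 0 0; -1 0 4 0 0 0 0; -1 0 3 0 0 0 0; -1 0 3 0 0 0 0; -1 0 0 0 0 0 0; -1 0 0 0 0 0 0")

```text
t: 6.27
ee_pos: [0.5224, 0.1363, 0.3147]
orientation: [[1.0, 0.001, 0.003], [0.001, -1.0, 0.003], [0.003, -0.003, -1.0]]
ft_force: [-3.1, 2.1, 7.5]
width: 0.0077
gripper_force: 61.3
```

```bash
python3 - <<'E'
from h import *
im=vision.camera("scene")[:,:,::-1];print(proj("scene",(.522+.166,.083,.14)))
cv2.imwrite("pics/s1.png",cv2.resize(im[60:280,180:380],None,fx=2.7,fy=2.7,interpolation=cv2.INTER_CUBIC))
E
```

```text
[278.1317 232.5661]
```

View pics/s1.png

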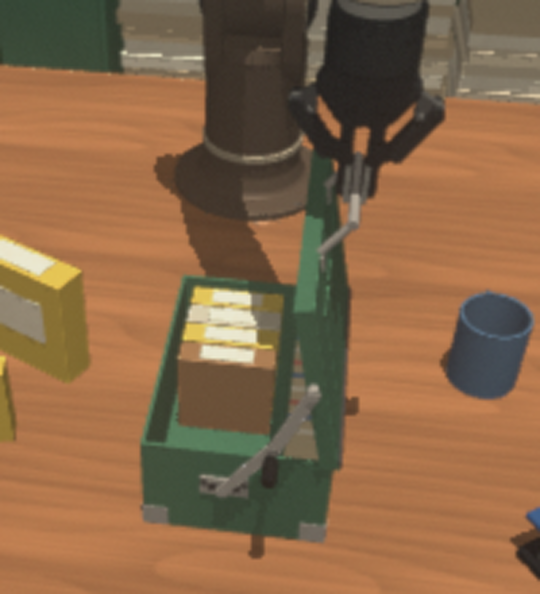

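The picture shows the lid up at crop (320,330), the stay nearly straight from (222,490) to (315,395), and the knob at (270,470). I'll ease a little more to see whether the stay resists.

Call:
move_arm(targets="-1 0 2 0 0 0 0; -1 0 2 0 0 0 0; -1 0 0 0 0 0 0; -1 0 0 0 0 0 0")

```text
t: 6.65
ee_pos: [0.5223, 0.1351, 0.3147]
orientation: [[1.0, 0.003, 0.003], [0.003, -1.0, 0.006], [0.003, -0.006, -1.0]]
ft_force: [-1.2, 8.8, 4.3]
width: 0.0071
gripper_force: 61.1
```

Locked: the lid resists being lowered (8.8 N for a 1 mm shift). I'll relieve the load, open and withdraw upward.

Call:
move_arm(targets="-1 0 -3 0 0 0 0; -0.5 0 0 0 0 0 0; -0.5 0 0 0 0 0 0; -0.5 0 0 0 0 0 0; -0.5 0 0 -8 0 0 0; -0.5 0 0 -12 0 0 0; -0.5 0 0 -20 0 0 0; -0.5 0 0 -20 0 0 0; -0.5 0 0 -10 0 0 0; 0 0 0 0 0 0 0; 0 0 0 0 0 0 0; 0 0 0 0 0 0 0")

```text
t: 7.65
ee_pos: [0.5217, 0.133, 0.3817]
orientation: [[1.0, -0.0, -0.001], [-0.0, -1.0, -0.0], [-0.001, 0.0, -1.0]]
ft_force: [0.4, 0.1, -0.6]
width: 0.0425
gripper_force: 0.0
```

```bash
python3 - <<'E'
from h import *
im=vision.camera("scene")[:,:,::-1];cv2.imwrite("pics/s2full.png",im)
cv2.imwrite("pics/s2.png",cv2.resize(im[150:280,215:330],None,fx=4.5,fy=4.5,interpolation=cv2.INTER_CUBIC))
cv2.imwrite("pics/t2full.png",vision.camera("top")[:,:,::-1])
E
```

```text
(no output)
```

View pics/s2.png

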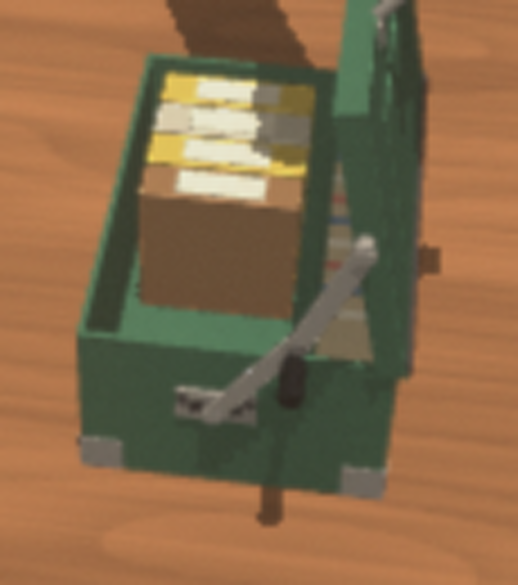

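Lid stands by itself (knob at crop (291,380)). Now to the carton: translate, and turn -1.767 about tool z.

Call:
move_arm(targets="0.2 4.2 38 0 0 0 0; 0.2 4.2 38 0 0 0 0; 0.2 4.2 38 0 0 0 0; 0.2 4.2 38 0 0 0 0; 0.2 4.2 38 0 0 0 0; 0.2 4.2 38 0 0 0 0; 0.2 4.2 38 0 0 0 0; 0.2 4.2 38 0 0 0 0; 0.2 4.2 38 0 0 0 0; 0.2 4.2 38 0 0 0 0; 0.2 0 0 20 0 0 -0.1178; 0.2 0 0 20 0 0 -0.1178; 0.2 0 0 20 0 0 -0.1178; 0.2 0 0 20 0 0 -0.1178; 0.2 0 0 20 0 0 -0.1178; 0.2 0 0 20 0 0 -0.1178; 0.2 0 0 20 0 0 -0.1178; 0.2 0 0 20 0 0 -0.1178; 0.2 0 0 20 0 0 -0.1178; 0.2 0 0 20 0 0 -0.1178")

```text
t: 9.42
ee_pos: [0.5633, -0.2465, 0.1809]
orientation: [[0.377, 0.926, -0.001], [0.926, -0.377, 0.001], [0.0, -0.001, -1.0]]
ft_force: [-0.2, 0.4, -0.7]
width: 0.0511
gripper_force: 0.0
```

Call:
move_arm(targets="0.2 0 0 0 0 0 -0.1178; 0.2 0 0 0 0 0 -0.1178; 0.2 0 0 0 0 0 -0.1178; 0.2 0 0 0 0 0 -0.1178; 0.2 0 0 0 0 0 -0.1178; 0.2 0 0 0 0 0 0")

```text
t: 9.92
ee_pos: [0.5633, -0.2467, 0.1817]
orientation: [[-0.2, 0.98, -0.001], [0.98, 0.2, 0.001], [0.001, -0.001, -1.0]]
ft_force: [0.0, -0.2, -0.3]
width: 0.051
gripper_force: 0.0
```

```bash
python3 - <<'E'
from h import *
s=r.read_state();R=s["orientation"];d=np.array([.5641,-.2468,0])-s["ee_pos"];print(s["q"],s["ee_pos"],R,R.T@d)
# stay knob & stamp check from cameras
print(onz("top",(321,160),.0),onz("top",(323,148),.084))
E
```

```text
[ 0.7128  0.4959 -0.5287  1.6495  0.276   1.0731  0.3045] [ 0.5633 -0.2467  0.1817] [[-0.1998  0.9798 -0.0014]
 [ 0.9798  0.1998  0.001 ]
 [ 0.0012 -0.0012 -1.    ]] [-0.0004  0.0009  0.1817]
[ 0.6807 -0.264   0.    ] [ 0.6902 -0.2561  0.084 ]
```

Call:
move_arm(targets="0.2 0 1 20 0 0 0; 0.2 0 0 20 0 0 0; 0.2 0 0 20 0 0 0; 0.2 0 0 20 0 0 0; 0.2 0 0 20 0 0 0; 0.2 0 0 12 0 0 0; 0.2 0 0 10 0 0 0; 0.2 0 0 0 0 0 0; -1 0 0 0 0 0 0; -1 0 0 0 0 0 0; -1 0 0 0 0 0 0; -1 0 0 0 0 0 0; -1 0 0 0 0 0 0; -1 0 0 0 0 0 0")

```text
t: 11.08
ee_pos: [0.5655, -0.2468, 0.0618]
orientation: [[-0.195, 0.981, 0.001], [0.981, 0.195, -0.001], [-0.001, 0.001, -1.0]]
ft_force: [-0.3, 0.0, 5.1]
width: 0.0285
gripper_force: 59.6
```

Call:
move_arm(targets="-1 0 0 -10 0 0 0; -1 0 0 -20 0 0 0; -1 0 0 -20 0 0 0; -1 0 0 -25 0 0 0; -1 0 0 -25 0 0 0; -1 0 0 -25 0 0 0; -1 0 0 -25 0 0 0; -1 0 0 -5 0 0 0.0985; -1 0 0 0 0 0 0.0985; -1 0 0 0 0 0 0")

```text
t: 11.92
ee_pos: [0.5649, -0.2466, 0.2171]
orientation: [[0.005, 1.0, 0.001], [1.0, -0.005, -0.001], [-0.001, 0.001, -1.0]]
ft_force: [-0.1, -0.6, -2.5]
width: 0.0285
gripper_force: 59.3
```

```bash
python3 - <<'E'
from h import *
im=vision.camera("top")[:,:,::-1];cv2.imwrite("pics/t3full.png",im)
cv2.imwrite("pics/t3.png",cv2.resize(im[140:290,170:370],None,fx=4,fy=4,interpolation=cv2.INTER_CUBIC))
E
```

```text
(no output)
```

View pics/t3.png

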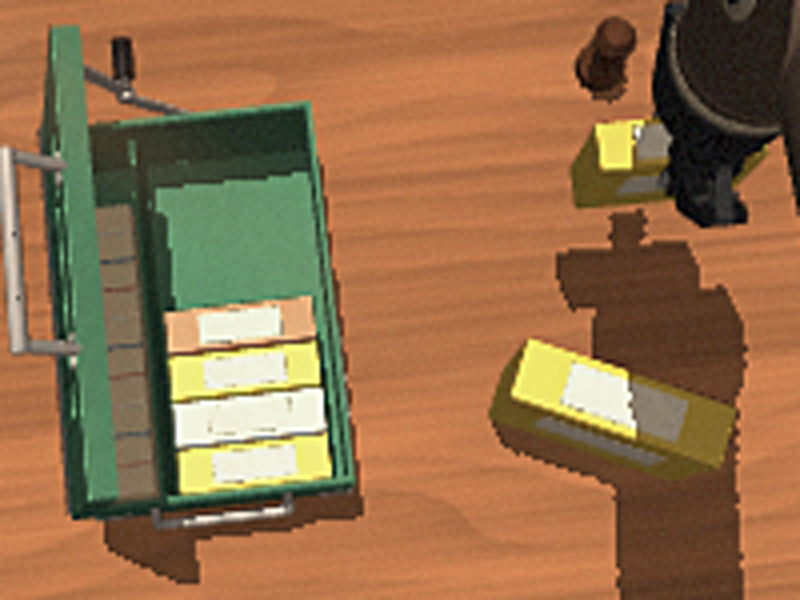

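Open chest: filed cartons from crop (253,465) up to the brown one at (240,325), the empty end at (235,230), and the knob at (122,58). The carton is held at (665,150), upright.

```bash
python3 - <<'E'
from h import *
f=lambda p:(p[0]/4+170-.375,p[1]/4+140-.375)
for n,p,z in [("oTL",(166,312),.104),("oTR",(313,297),.104),("oBL",(168,355),.104),("oBR",(317,340),.104),("last BL",(180,494),.104),("last BR",(331,474),.104),("rim FR",(308,103),.115),("rim FL",(353,487),.115),("knob",(122,58),.14)]:
    print(n,onz("top",f(p),z))
print(two(f((122,58)),(279.7,234.4)))
print("handle",two(f((10,250)),proj("scene",(0.52,.14,.32))))
s=r.read_state();R=s["orientation"];print(s["ee_pos"])
E
```

```text
oTL [0.5204 0.0764 0.104 ]
oTR [ 0.52   -0.0227  0.104 ]
oBL [0.4914 0.0776 0.104 ]
oBR [ 0.4907 -0.0223  0.104 ]
last BL [0.3994 0.0776 0.104 ]
last BR [ 0.4016 -0.022   0.104 ]
rim FR [ 0.6524 -0.0334  0.115 ]
rim FL [ 0.3911 -0.0351  0.115 ]
knob [0.6893 0.0882 0.14  ]
(array([0.6904, 0.0878, 0.1371]), np.float64(0.0013246115102819563))
handle (array([0.524 , 0.1391, 0.3224]), np.float64(0.0015385326579847264))
[ 0.5647 -0.2465  0.2164]
```

Call:
move_arm(targets="-1 15 2 0 0 0 0; -1 30 2 0 0 0 0; -1 30 2 0 0 0 0; -1 30 2 0 0 0 0; -1 30 2 0 0 0 0; -1 30 2 0 0 0 0; -1 30 2 0 0 0 0; -1 30 2 0 0 0 0; -1 25 2 0 0 0 0; -1 15 1.5 0 0 0 0; -1 10.5 0 0 0 0 0; -1 0 0 0 0 0 0; -1 0 0 0 0 0 0")

```text
t: 13.05
ee_pos: [0.5843, 0.0289, 0.2155]
orientation: [[-0.001, 1.0, -0.001], [1.0, 0.001, -0.0], [-0.0, -0.001, -1.0]]
ft_force: [0.3, 0.7, -0.6]
width: 0.0283
gripper_force: 59.3
```

Call:
move_arm(targets="-1 0 0 15 0 0 0; -1 0 0 20 0 0 0; -1 0 0 20 0 0 0; -1 0 0 20 0 0 0; -1 0 0 20 0 0 0; -1 0 0 20 0 0 0; -1 0 0 15 0 0 0; -1 0 0 10 0 0 0; -1 0 0 5 0 0 0; -1 0 0 0 0 0 0")

```text
t: 13.88
ee_pos: [0.5842, 0.0277, 0.0698]
orientation: [[0.002, 1.0, -0.002], [1.0, -0.002, -0.0], [-0.0, -0.002, -1.0]]
ft_force: [0.5, -0.7, -0.5]
width: 0.0281
gripper_force: 59.3
```

Call:
move_arm(targets="-1 0 0 2 0 0 0; -1 0 0 2 0 0 0; -1 0 0 0 0 0 0; 0.1 0 0 0 0 0 0; 0.1 0 0 0 0 0 0; 0.1 0 0 0 0 0 0; 0.1 0 0 -10 0 0 0; 0.1 0 0 -20 0 0 0; 0.1 0 0 -30 0 0 0; 0.1 0 0 -30 0 0 0; 0.1 0 0 -30 0 0 0; 0.1 0 0 -30 0 0 0; 0.1 0 0 0 0 0 0")

```text
t: 14.97
ee_pos: [0.5876, 0.0299, 0.2241]
orientation: [[0.001, 1.0, 0.01], [1.0, -0.001, 0.001], [0.001, 0.01, -1.0]]
ft_force: [0.1, 0.6, 0.3]
width: 0.0472
gripper_force: 0.0
```

```bash
python3 - <<'E'
from h import *
im=vision.camera("scene")[:,:,::-1];cv2.imwrite("pics/s4full.png",im)
cv2.imwrite("pics/s4.png",cv2.resize(im[100:280,200:340],None,fx=3.3,fy=3.3,interpolation=cv2.INTER_CUBIC))
s=r.read_state();print(s["q"],s["ee_pos"],s["ft_force"])
E
```

```text
[ 0.301   0.4144 -0.58    1.6798  0.25    1.1146 -0.3505] [0.5866 0.0295 0.2213] [-0.0407  0.8132  0.6087]
```

View pics/s4.png

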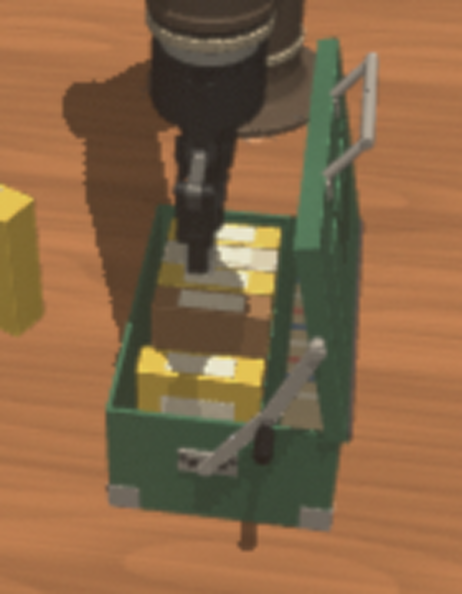

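Carton stands upright beside the brown one (crop (200,390)), let go, and the lid is still propped with the knob at (265,443). Next, the knob: turn by -π/2 about tool z, then lean 30°.

Call:
move_arm(targets="-0.2 4.4 26.5 -3 0 0 0; -0.2 4.4 26.5 -3 0 0 0; -0.2 4.4 26.5 0 0 0 0; -0.2 4.4 26.5 0 0 0 0; -0.2 0 0 0 0 0 -0.1208; -0.2 0 0 0 0 0 -0.1208; -0.2 0 0 0 0 0 -0.1208; -0.2 0 0 0 0 0 -0.1208; -0.2 0 0 0 0 0 -0.1208; -0.2 0 0 0 0 0 -0.1208; -0.2 0 0 0 0 0 -0.1208; -0.2 0 0 0 0 0 -0.1208; -0.2 0 0 0 0 0 -0.1208; -0.2 0 0 0 0 0 -0.1208; -0.2 0 0 0 0 0 -0.1208; -0.2 0 0 0 0 0 -0.1208; -0.2 0 0 0 0 0 -0.1208; -0.2 0 0 0 0 0 0")

```text
t: 16.52
ee_pos: [0.6903, 0.0461, 0.222]
orientation: [[-1.0, -0.004, -0.001], [-0.004, 1.0, 0.0], [0.001, 0.0, -1.0]]
ft_force: [-0.3, -0.1, -0.8]
width: 0.0344
gripper_force: 0.0
```

Call:
move_arm(targets="-0.2 0 0 0 -0.1047 0 0; -0.2 0 0 0 -0.1047 0 0; -0.2 0 0 0 -0.1047 0 0; -0.2 0 0 0 -0.1047 0 0; -0.2 0 0 0 -0.1047 0 0; -0.2 0 0 0 0 0 0; -0.2 0 0 0 0 0 0")

```text
t: 17.1
ee_pos: [0.6905, 0.0437, 0.2208]
orientation: [[-1.0, 0.009, -0.0], [0.008, 0.867, 0.499], [0.005, 0.499, -0.867]]
ft_force: [0.6, -0.2, 0.9]
width: 0.0341
gripper_force: 0.0
```

```bash
python3 - <<'E'
from h import *
s=r.read_state();R=s["orientation"];K=np.array([.693,.088,.138]);z=R[:,2]
print(s["q"],s["ee_pos"],R);print("to grasp (tool mm)",1000*R.T@(K+.019*z-s["ee_pos"]))
im=vision.camera("scene")[:,:,::-1];cv2.imwrite("pics/s5.png",cv2.resize(im[80:280,200:360],None,fx=3,fy=3,interpolation=cv2.INTER_CUBIC))
# knob: darkest blob, both views
for n,(u0,v0,u1,v1) in dict(scene=(268,222,292,248),top=(192,146,212,164)).items():
    a=vision.camera(n)[v0:v1,u0:u1].max(2);m=np.argwhere(a<45);print(n,len(m),m.mean(0)[::-1]+[u0,v0] if len(m) else 0)
E
```

```text
[ 0.7214  0.8443 -1.0923  1.3967  0.2271  1.1815  1.3321] [0.6905 0.0437 0.2208] [[-1.      0.0089 -0.0001]
 [ 0.0077  0.8666  0.4989]
 [ 0.0045  0.4989 -0.8667]]
to grasp (tool mm) [ -2.5043  -2.8756 112.8167]
scene 0 0
top 32 [200.0938 154.125 ]
```

View pics/s5.png

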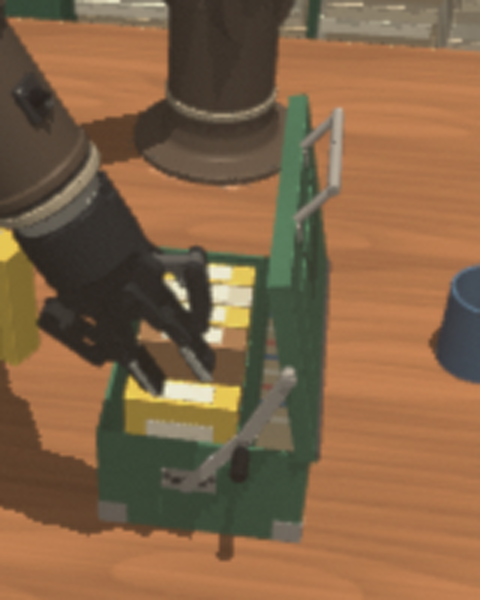

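The gripper leans right, with fingertips above the new carton at crop (180,375), and the knob is free at (240,463). Now approach and pinch.

Call:
move_arm(targets="-0.2 -2.5 -3 20 0 0 0; -0.2 0 0 20 0 0 0; -0.2 0 0 20 0 0 0; -0.2 0 0 20 0 0 0; -0.2 0 0 15 0 0 0; -0.2 0 0 10 0 0 0; -0.2 0 0 8 0 0 0; -0.2 0 0 0 0 0 0")

```text
t: 17.92
ee_pos: [0.6924, 0.1025, 0.123]
orientation: [[-1.0, -0.001, -0.002], [-0.002, 0.866, 0.499], [0.001, 0.499, -0.866]]
ft_force: [-1.2, -0.5, 0.2]
width: 0.0343
gripper_force: 0.0
```

Call:
move_arm(targets="-1 0 0 0 0 0 0; -1 0 0 0 0 0 0; -1 0 0 0 0 0 0; -1 0 0 0 0 0 0")

```text
t: 18.25
ee_pos: [0.6936, 0.0974, 0.1227]
orientation: [[-1.0, 0.003, 0.001], [0.003, 0.868, 0.497], [0.0, 0.497, -0.868]]
ft_force: [0.0, -6.0, -4.9]
width: 0.0121
gripper_force: 58.6
```

Call:
move_arm(targets="-1 0 -1.6 -2.6 0 0 0; -1 0 -2.1 -3.4 0 0 0; -1 0 -2.1 -3.4 0 0 0; -1 0 -2.1 -3.4 0 0 0; -1 0 -2.1 -3.4 0 0 0; -1 0 -2.1 -3.4 0 0 0; -1 0 -2.1 -3.4 0 0 0; -1 0 -2.1 -3.4 0 0 0; -1 0 -2.1 -3.4 0 0 0; -1 0 0 0 0 0 0; -1 0 0 0 0 0 0")

```text
t: 19.17
ee_pos: [0.6933, 0.0662, 0.1372]
orientation: [[-1.0, 0.004, 0.001], [0.004, 0.868, 0.497], [0.001, 0.497, -0.868]]
ft_force: [6.5, -3.2, -22.9]
width: 0.0115
gripper_force: 59.1
```

```bash
python3 - <<'E'
from h import *
im=vision.camera("scene")[:,:,::-1];cv2.imwrite("pics/s6.png",cv2.resize(im[80:280,200:360],None,fx=3,fy=3,interpolation=cv2.INTER_CUBIC))
E
```

```text
(no output)
```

View pics/s6.png

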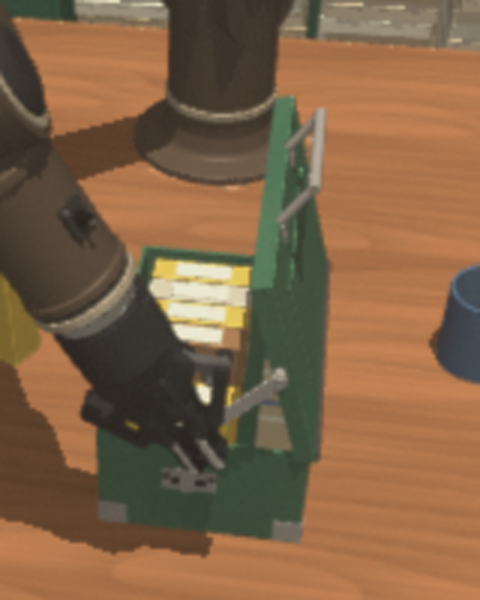

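Knee folded forward: the upper link now runs from crop (280,378) down to the gripper at (215,450), and the lid has come down slightly with its handle at (320,150). I'll work out the lid angle before letting go.

```bash
python3 - <<'E'
from h import *
# lid handle midpoint -> intersect with plane x=.522
for n,c in (("before",(337,150)),("now",(319,150))):
    o,d=ray("scene",(c[0]/3+200,c[1]/3+80));P=o+d*(.522-o[0])/d[0];a=np.arctan2(P[2]-.115,.144-P[1]);print(n,P,a-.162)
# locked handle was y .1365 at TCP+.0145
print(np.arctan2(.329-.115,.144-.136)-.162)
s=r.read_state();print(s["q"],s["ft_force"],s["ee_pos"])
# knee/lid geometry: foot F, link 81, lid anchor from locked state
E
```

```text
before [0.522  0.1369 0.3235] 1.374775922179758
now [0.522  0.1231 0.3221] 1.308320612529668
1.3714305489921135
[ 0.677   0.9195 -1.0431  1.4712  0.2806  1.0383  1.3264] [  8.0265  -3.4899 -23.0604] [0.6933 0.0662 0.1372]
```

Call:
move_arm(targets="-1 0 -2.6 -1.5 0 0 0; -1 0 -2.6 -1.5 0 0 0; -1 0 -2.6 -1.5 0 0 0; -1 0 0 0 0 0 0; -1 0 0 0 0 0 0")

```text
t: 19.63
ee_pos: [0.6932, 0.0588, 0.1385]
orientation: [[-1.0, 0.002, 0.001], [0.002, 0.867, 0.498], [0.001, 0.498, -0.867]]
ft_force: [5.5, -2.4, -18.0]
width: 0.0115
gripper_force: 58.8
```

```bash
python3 - <<'E'
from h import *
im=vision.camera("scene")[:,:,::-1];cv2.imwrite("pics/s7f.png",im)
hsv=cv2.cvtColor(im,cv2.COLOR_BGR2HSV)
def bar(im):
    h=cv2.cvtColor(im,cv2.COLOR_BGR2HSV)[105:150,285:325];m=cv2.inRange(h,(0,0,95),(180,60,255))
    return m
for f in("s4full","s7f"):
    m=bar(cv2.imread(f"pics/{f}.png"));n,l,st,c=cv2.connectedComponentsWithStats(m);i=1+np.argmax(st[1:,4])
    p=np.argwhere(l==i)[:,::-1]+[285,105]
    q=p[p[:,0]>=np.percentile(p[:,0],50)];u=np.median(p[p[:,0]>p[:,0].max()-5],0);print(f,st[i],u)
    o,d=ray("scene",u);P=o+d*(.522-o[0])/d[0];print(P,np.arctan2(P[2]-.115,.144-P[1])-.162)
E
```

```text
s4full [ 14  11  15  34 168] [311. 130.]
[0.522  0.1338 0.3232] 1.3600702015174493
s7f [  6  11  13  34 197] [301. 130.]
[0.522  0.1108 0.3209] 1.2489183346363342
```

Call:
move_arm(targets="-0.3 0 0 0 0 0 0; -0.3 0 0 0 0 0 0; -0.3 0 0 0 0 0 0; -0.3 0 0 -10 0 0 0; -0.3 0 0 -20 0 0 0; -0.3 0 0 -30 0 0 0; -0.3 0 0 -35 0 0 0; -0.3 0 0 -35 0 0 0; -0.3 0 0 -30 0 0 0; -0.5 0 0 0 0.1047 0 0; -0.5 0 0 -20 0.1047 0 0; -0.5 0 0 -30 0.1047 0 0; -0.5 0 0 -30 0.1047 0 0; -0.5 0 0 -30 0.1047 0 0; -0.5 0 0 -15 0 0 0; -0.5 0 0 0 0 0 0")

```text
t: 21.02
ee_pos: [0.6933, -0.0416, 0.4068]
orientation: [[-1.0, -0.004, 0.008], [-0.004, 1.0, 0.001], [-0.008, 0.001, -1.0]]
ft_force: [-0.2, 0.1, 0.7]
width: 0.0209
gripper_force: 0.0
```

```bash
python3 - <<'E'
from h import *
s=r.read_state();R=s["orientation"];print(s["q"],s["ee_pos"],R)
im=vision.camera("scene")[:,:,::-1];cv2.imwrite("pics/s8.png",cv2.resize(im[80:280,200:360],None,fx=3,fy=3,interpolation=cv2.INTER_CUBIC))
cv2.imwrite("pics/t8f.png",vision.camera("top")[:,:,::-1])
h=cv2.cvtColor(im,cv2.COLOR_BGR2HSV)[105:150,270:325];m=cv2.inRange(h,(0,0,95),(180,60,255))
n,l,st,c=cv2.connectedComponentsWithStats(m);i=1+np.argmax(st[1:,4])
p=np.argwhere(l==i)[:,::-1]+[270,105];u=np.median(p[p[:,0]>p[:,0].max()-5],0);print(st[i],u)
o,d=ray("scene",u);P=o+d*(.522-o[0])/d[0];print(P,np.arctan2(P[2]-.115,.144-P[1])-.162)
E
```

```text
[ 0.482   0.6075 -0.947   1.0755  0.4857  1.6594  1.2564] [ 0.6933 -0.0416  0.4068] [[-1.     -0.0038  0.0085]
 [-0.0038  1.      0.0012]
 [-0.0085  0.0012 -1.    ]]
[ 21  11  13  34 196] [301. 129.]
[0.522  0.1106 0.3236] 1.2498039975833035
```

View pics/s8.png

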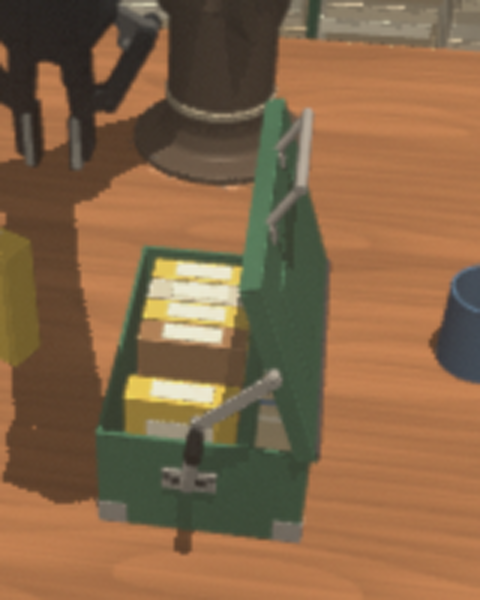

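The knee stays broken (crop (195,445)), the lid holds at about 1.25 rad with its handle at (302,150), and the carton is upright. I'll re-grip the handle from above.

Call:
move_arm(targets="-0.5 28.5 25.7 0 0 0 0; -0.5 28.5 25.7 0 0 0 0; -0.5 28.5 25.7 0 0 0 0; -0.5 28.5 25.7 0 0 0 0; -0.5 28.5 25.7 0 0 0 0; -0.5 28.5 25.5 0 0 0 0; -0.5 0 0 0 0 0 0; -0.5 0 0 0 0 0 0")

```text
t: 21.78
ee_pos: [0.5206, 0.1087, 0.3994]
orientation: [[-1.0, -0.001, -0.0], [-0.001, 1.0, -0.001], [0.0, -0.001, -1.0]]
ft_force: [0.3, -0.7, 0.4]
width: 0.0215
gripper_force: 0.0
```

```bash
python3 - <<'E'
from h import *
s=r.read_state();R=s["orientation"];print(s["q"],s["ee_pos"],R,1000*R.T@(np.array([.522,.1125,.310])-s["ee_pos"]))
E
```

```text
[ 0.5419  0.3152 -1.0888  1.5042  0.2798  1.4914  1.0226] [0.5206 0.1087 0.3994] [[-1.     -0.0006 -0.0004]
 [-0.0006  1.     -0.001 ]
 [ 0.0004 -0.001  -1.    ]] [-1.4154  3.9119 89.4438]
```

Call:
move_arm(targets="-0.5 0 3.5 20 0 0 0; -0.5 0 0 20 0 0 0; -0.5 0 0 15 0 0 0; -0.5 0 0 12 0 0 0; -0.5 0 0 10 0 0 0; -0.5 0 0 7 0 0 0; -0.5 0 0 5 0 0 0; -0.5 0 0 0 0 0 0")

```text
t: 22.45
ee_pos: [0.5222, 0.1111, 0.3097]
orientation: [[-1.0, 0.002, -0.001], [0.002, 1.0, 0.0], [0.001, 0.0, -1.0]]
ft_force: [-0.1, -0.9, 0.3]
width: 0.0215
gripper_force: 0.0
```

Call:
move_arm(targets="-1 0 0 0 0 0 0; -1 0 0 0 0 0 0; -1 0 0 0 0 0 0; -1 0 0 0 0 0 0")

```text
t: 22.78
ee_pos: [0.5225, 0.1116, 0.311]
orientation: [[-1.0, 0.001, 0.001], [0.001, 1.0, 0.0], [-0.001, 0.0, -1.0]]
ft_force: [-0.1, 0.0, 0.2]
width: 0.0078
gripper_force: 58.6
```

```bash
python3 -c "
import numpy as np
R=210.8
t=np.r_[np.linspace(1.415,.25,20),.22,.195,.175,.16]
y=-R*np.cos(t);z=R*np.sin(t)
print('; '.join(f'-1 0 {a:.1f} {-b:.1f} 0 0 0' for a,b in zip(np.diff(y),np.diff(z))))
"
```

```text
-1 0 -12.7 2.4 0 0 0; -1 0 -12.5 3.2 0 0 0; -1 0 -12.3 3.9 0 0 0; -1 0 -12.0 4.7 0 0 0; -1 0 -11.7 5.4 0 0 0; -1 0 -11.4 6.1 0 0 0; -1 0 -11.0 6.8 0 0 0; -1 0 -10.6 7.5 0 0 0; -1 0 -10.1 8.1 0 0 0; -1 0 -9.6 8.7 0 0 0; -1 0 -9.0 9.3 0 0 0; -1 0 -8.4 9.8 0 0 0; -1 0 -7.8 10.3 0 0 0; -1 0 -7.2 10.8 0 0 0; -1 0 -6.5 11.2 0 0 0; -1 0 -5.8 11.6 0 0 0; -1 0 -5.1 11.9 0 0 0; -1 0 -4.3 12.2 0 0 0; -1 0 -3.6 12.4 0 0 0; -1 0 -1.5 6.1 0 0 0; -1 0 -1.1 5.2 0 0 0; -1 0 -0.8 4.1 0 0 0; -1 0 -0.5 3.1 0 0 0
```

Call:
move_arm(targets="-1 0 -12.7 2.4 0 0 0; -1 0 -12.5 3.2 0 0 0; -1 0 -12.3 3.9 0 0 0; -1 0 -12.0 4.7 0 0 0; -1 0 -11.7 5.4 0 0 0; -1 0 -11.4 6.1 0 0 0; -1 0 0 0 0 0 0")

```text
t: 23.37
ee_pos: [0.5229, 0.0357, 0.2838]
orientation: [[-1.0, 0.005, 0.001], [0.005, 1.0, -0.001], [-0.001, -0.001, -1.0]]
ft_force: [4.6, -0.9, -1.6]
width: 0.0078
gripper_force: 59.5
```

Call:
move_arm(targets="-1 0 -11.0 6.8 0 0 0; -1 0 -10.6 7.5 0 0 0; -1 0 -10.1 8.1 0 0 0; -1 0 -9.6 8.7 0 0 0; -1 0 -9.0 9.3 0 0 0; -1 0 -8.4 9.8 0 0 0; -1 0 -7.8 10.3 0 0 0; -1 0 0 0 0 0 0")

```text
t: 24.03
ee_pos: [0.5232, -0.0301, 0.2224]
orientation: [[-1.0, 0.004, 0.002], [0.004, 1.0, 0.001], [-0.002, 0.001, -1.0]]
ft_force: [8.8, -1.1, -2.7]
width: 0.0073
gripper_force: 58.9
```

Call:
move_arm(targets="-1 0 -7.2 10.8 0 0 0; -1 0 -6.5 11.2 0 0 0; -1 0 -5.8 11.6 0 0 0; -1 0 -5.1 11.9 0 0 0; -1 0 -4.3 12.2 0 0 0; -1 0 -3.6 12.4 0 0 0; -1 0 -1.5 6.1 0 0 0; -1 0 0 0 0 0 0; -1 0 -1 4 0 0 0; -1 0 -0.8 3 0 0 0; -1 0 0 0 0 0 0")

```text
t: 24.95
ee_pos: [0.5235, -0.0633, 0.1405]
orientation: [[-1.0, 0.001, 0.003], [0.001, 1.0, 0.002], [-0.003, 0.002, -1.0]]
ft_force: [8.2, 1.5, -1.7]
width: 0.0073
gripper_force: 58.5
```

Call:
move_arm(targets="-1 0 -0.3 2 0 0 0; -1 0 0 2 0 0 0; -1 0 0 0 0 0 0; -1 0 0 0 0 0 0")

```text
t: 25.28
ee_pos: [0.5235, -0.0636, 0.139]
orientation: [[-1.0, 0.001, 0.003], [0.001, 1.0, -0.001], [-0.003, -0.001, -1.0]]
ft_force: [-1.5, -0.7, 22.3]
width: 0.0077
gripper_force: 62.1
```

Call:
move_arm(targets="-1 0 0 2 0 0 0; -1 0 0 1 0 0 0; -1 0 0 0 0 0 0; -1 0 0 0 0 0 0")

```text
t: 25.62
ee_pos: [0.5237, -0.0637, 0.1387]
orientation: [[-1.0, 0.001, 0.004], [0.001, 1.0, -0.004], [-0.004, -0.004, -1.0]]
ft_force: [-12.6, -0.7, 52.7]
width: 0.0078
gripper_force: 65.4
```

Call:
move_arm(targets="-1 0 0 -4.5 0 0 0; -1 0 0 0 0 0 0; -0.5 0 0 0 0 0 0; -0.5 0 0 0 0 0 0; -0.5 0 0 0 0 0 0; -0.5 0 0 -10 0 0 0; -0.5 0 0 -20 0 0 0; -0.5 0 0 -30 0 0 0; -0.5 0 0 -40 0 0 0; -0.5 0 0 -40 0 0 0; -0.5 0 30 0 0 0 0; -0.5 0 -35 -20 0 0 0; -0.5 0 -40 0 0 0 0; -0.5 0 -40 0 0 0 0; -0.5 0 -40 0 0 0 0; -0.5 0 -40 0 0 0 0; -0.5 0 0 0 0 0 0")

```text
t: 27.03
ee_pos: [0.5198, -0.2389, 0.2976]
orientation: [[-1.0, 0.013, -0.003], [0.013, 1.0, -0.002], [0.003, -0.002, -1.0]]
ft_force: [0.1, -1.8, -0.1]
width: 0.0216
gripper_force: 0.0
```

```bash
python3 - <<'E'
from h import *
a=vision.camera("top")[:,:,::-1];b=vision.camera("scene")[:,:,::-1]
k=[cv2.resize(i[140:290,60:370],None,fx=1.9,fy=1.9) for i in(a,)]+[cv2.resize(b[130:280,80:390],None,fx=1.9,fy=1.9)]
cv2.imwrite("pics/end.png",np.vstack(k)); s=r.read_state();print(s["ft_force"],s["ee_pos"])
# compare handle vs the start
for n,bx in(("top",(258,180,272,240)),("scene",(222,160,250,200))):
    for im in(cv2.imread(f"pics/{n}0.png"),a if n=="top" else b):
        w=im[bx[1]:bx[3],bx[0]:bx[2]];m=cv2.inRange(cv2.cvtColor(w,cv2.COLOR_BGR2HSV),(0,0,120),(180,60,255));p=np.argwhere(m);print(n,len(p),p.mean(0)[::-1]+bx[:2])
E
```

```text
[0.234  1.3358 0.4985] [ 0.5209 -0.2308  0.2983]
top 143 [263.1958 209.0839]
top 154 [263.1169 209.2468]
scene 161 [234.8137 181.0124]
scene 166 [234.8554 181.0904]
```

View pics/end.png

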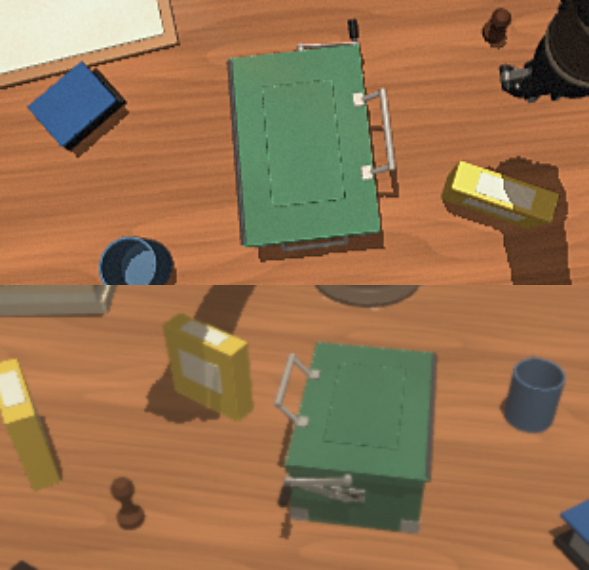

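The lid is fully shut: the handle is within 0.1 px of where it started, in both views. The arm is clear and the bystanders are where they were, so I'm handing in.

```bash
python3 -c "
from bench import workorder
print(workorder.close_job())"
```

```text
the job is handed in; nothing more can be done
None
```

The job is handed in: the smallest yellow carton was last seen upright in the empty end of the chest, the lid is fully shut and was held all the way down, the mug, stamp and punch stand where they did in the last pictures, and the arm is clear; the hand-in gave no verdict.

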